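# Pack up the cordless sample shaker for transport

### The job

Get the sample shaker ready for the drive back: stand every sample jar upright in its carrier, then swing the click wrench clockwise to clamp the jars until it breaks over with a click, stopping at once without bending it on, and only after the click slide the transport lock to its end stop on the right. The battery must travel separately: at any time, squeeze its two side buttons together, lift it out of its dock and put it down in the steel tray; leave the other things on the counter where they are.

Things in the scene. Friction and masses are not known exactly. Their poses are not given: they have to be found in the camera images.
- shaker: Low white sample shaker, fixed, yawed up to 0.1 rad; housing x -90..+80, y -175..+235 mm, deck 45 mm above the table. Origin: underside. Its x points away from the robot, y left along its length, z up: 'shaker axes' below. From left to right: click wrench on the clamp screw, jar carrier, battery dock; the transport lock is on the deck's front edge.
- carrier (a point): Middle of the jar carrier's flat floor (aluminium, 50 mm above the table), shaker axes. Five jars fit in one row along y; black discs mark places at x = +3, y = -84, -42, 0, +42, +84 mm. Behind the row a fence (face at x = +27, 26 mm high); end walls at y = +-106 mm, 22 mm high; in front the clamp jaw.
- jaw (a joint): Travel of the clamp jaw, m: a bar 26 mm high along the whole row. Its face is at carrier x = -37 mm at 0. The clamp screw drives it 22.6 mm per rad towards the fence, pushing the jars along, to x = -11 mm when tight (38 mm from the fence).
- screw_axis (a point): Point on the upright axis of the clamp screw at the shaker's left front, at wrench height (88 mm above the table; deck below at 45). Shaker axes.
- wrench_grip (a point): Middle of the click wrench's grey round grip (22 mm thick, 66 mm long). The wrench stays on the screw: a level bar 88 mm above the table, grip centre 107 mm and end 140 mm from the screw axis. x points along it away from the screw. At screw 0 it points at 195 deg in shaker axes (to the robot); tightening is clockwise from above: the grip goes left, then away from the robot.
- clamp_screw (a joint): Turn of the clamp screw, rad: 0 open, grows clockwise (tightening), solid stop with the jaw shut at 1.15. Starts at 0 to 0.4. Stays where left; takes about 0.35 N m (3 to 4 N at the grip).
- wrench (a joint): Break-over bend of the wrench, rad, at a pivot 32 mm from the screw axis: 0 straight. With the screw at its stop and about 11 N at the grip it clicks: resistance drops by about half and the handle bends on. Clicked for certain beyond 0.08 (6 mm at the grip); bent too far, overtightened, beyond 0.25 (19 mm); solid at 0.36. Springs straight when let go.
- lock_grip (a point): Centre of the black transport-lock grip, a block 16 mm (x) by 26 mm (y), 26 mm high, centre 62 mm above the table, on the front of the deck (45 mm). Shaker axes.
- lock (a joint): Travel of the transport lock, m: slides along the shaker's -y (to the right) from 0 (run) to its end stop at 0.060 (locked). About 1.5 N; stays where left. Starts at 0 to 0.015.
- battery_mid (a point): Middle of the black battery pack, 70 x 48 mm (x, y), 88 mm high, 0.32 kg. Starts upright in the dock at the shaker's right end, foot 12 mm and dock rim 46 mm above the table. Grey spring buttons on both y faces (30 wide, 26 high, centres 24 mm above this point), 62 mm over both. Squeezed fully together (50 mm, 6 to 7 N each) they free its catches and it lifts straight out, 34 mm.
- button_l (a joint): Press of the battery's button on its +y face, m: 0 out, 0.006 fully in (catch free). Springs out.
- button_r (a joint): Press of the battery's button on its -y face, m: 0 out, 0.006 fully in (catch free). Springs out.
- tray_in (a point): Centre of the inner floor (4 mm above the table) of the battery tray: shallow open steel tray right of the shaker, 107 x 122 mm inside (x, y), rim 28 mm above the table; it is loose (0.6 kg). Axes along its sides.
- jar0_mid (a point): Centre (30 mm up) of a round sample jar with a screw cap, 34 mm across and 60 mm high, white with a grey cap, 80 g. Three to five jars stand on the table to the right of the shaker, on the robot's side; absent ones read None.
- jar1_mid (a point): Centre (30 mm up) of a round sample jar with a screw cap, 34 mm across and 60 mm high, white with a grey cap, 80 g. Three to five jars stand on the table to the right of the shaker, on the robot's side; absent ones read None.
- jar2_mid (a point): Centre (30 mm up) of a round sample jar with a screw cap, 34 mm across and 60 mm high, white with a grey cap, 80 g. Three to five jars stand on the table to the right of the shaker, on the robot's side; absent ones read None.
- jar3_mid (a point): Centre (30 mm up) of a round sample jar with a screw cap, 34 mm across and 60 mm high, white with a grey cap, 80 g. Three to five jars stand on the table to the right of the shaker, on the robot's side; absent ones read None.
- jar4_mid (a point): Centre (30 mm up) of a round sample jar with a screw cap, 34 mm across and 60 mm high, white with a grey cap, 80 g. Three to five jars stand on the table to the right of the shaker, on the robot's side; absent ones read None.
- sprayer: Bystander: amber spray bottle with a yellow head, 160 mm high, origin under its base.
- towel_roll: Bystander: upright roll of paper towel, 100 mm across, 160 mm high, origin under its base.
- tube_cap: Bystander: blue tube cap, 34 mm across, 14 mm high, origin under its base.
Things that resemble listed ones, but are neither listed nor needed, are in the scene too. What is shaped like the part that bears jar4_mid but black is not meant.

How it is judged:
By the outcome, as a careful person would: the job done as asked, in the order asked, and still so for the second after the job is handed in, with the robot touching nothing.
Of jar0, jar1, jar2, jar3, jar4 only 3 to 5 are there at a start; the rules pass over those that are not, and their reading is None.
At some moment in a run one of tray may be knocked a few centimetres aside while the robot is not near it.
It also fails if it takes over 210 s, if anything falls off the work surface, if the arm or the gripper's body presses on something with over 40 N, if the wrist force passes 120 N, or if a joint passes its speed limit or range.

### The arm

A 6-joint arm with a two-finger parallel gripper is mounted at the origin on the work surface. World frame = base frame: x ahead of the robot, y to its left, z up, the work surface at z = 0. Lengths are in mm, angles in rad, forces in N, time in s.
With the tool pointing down it reaches from about 275 to 1000 mm from the base axis. Payload 8.4 kg.
Tool frame: the origin (TCP) lies on the centre line of the jaws, within the pads' length; the fingertips stand r.tip_reach ahead of it and the grasp point (between the pads) lies 11 mm behind it (r.tip_reach is the distance from the TCP to the fingertips, in mm); z points along the fingers, y is the line along which they close (so a half turn about z gives the same grasp; the last joint's range is limited). The gripper opens to 85 mm and grips with 20 to 120 N. Pads are 22 mm wide; open, the fingers measure 114 mm over their backs; the gripper's body (76 mm by 85 mm) begins 54 mm behind the grasp point. The pads swing forward as they close: fully open they stand 13 mm farther back than shut.
Start: joints at [-1.224, 0.353, 1.633, -0, 1.155, -0.002], TCP at [213.605, -587.368, 239.281] pointing down, gripper open.
Joint ranges: [-2.63, 2.63], [-0.92, 2.1], [0.06, 2.66], [-1.3, 4.44], [0, 2.69], [-3.02, 3.02]. Speed limits (rad/s): [2.22, 2.22, 2.79, 3.14, 3.14, 3.14].

### API

Orientations are given as [roll, pitch, yaw] about the fixed x, y, z axes, in that order (R = Rz(yaw) Ry(pitch) Rx(roll)).
In Python, from rig import r gives the robot as it stands.
- The arm moves only by the tool carry_out, never from a script. Its argument "targets" is a list of rows, each an object with "dp": the shift along the tool's x, y, z in mm, a list of three; "yaw": the turn about the tool's z in degrees. A call has 1 to 12 rows; each row is the pose to reach, as a shift and turn from the pose commanded when the call began, along the tool's axes at that moment; what a row does not reach only later rows make up. A row lasts 1/8 s, in which the tool goes at most 62.5 mm and 10.7 degrees, less where a joint would pass 70% of its speed; a pose out of reach is approached as far as the arm can. A call with a gripper value outside its range is refused whole. "fingers" is the opening, from -1 (shut) to 1 (fully open), so that 0 is half open, set as the call begins (left out, the last holds). The fingers move at their own pace and stop on an object; "grip_force" is the grip in N (left out, the last holds). Time passes only in rows, so rows that repeat a pose let the fingers close. It gives the time, the measured TCP pose, the force, the opening and the grip force at its end, in the units of the state.
- r.sense(): the state, without advancing time (a new reading comes with each control period).
- r.grab_frame(name): name is "scene" or "top" or "wrist"; returns the picture (384x512x3 uint8, red, green, blue); there is no depth.
- r.get_calibration(name): a dict with "fx", "fy", "cx", "cy" (pixels), "rvec" (rotation vector, rad) and "tvec" (3), from world to camera coordinates, as OpenCV has them. Camera axes: x right, y down, z forward; pixel columns grow to the right and rows downward; lengths in mm; the calibration is good to about 2 mm. A picture is of the moment at which its call begins: read the wrist's pose just before it. get_calibration takes no time and is no camera call; for the wrist camera it gives the pose at the moment of the call.
- r.sign_off(): hands the job in; it is judged then, once.
The state is a dict: "clock": time; "qpos": joint angles; "qvel": joint speeds; "joint_efforts": joint torques, N m; "eef_pos": TCP position; "tcp_rot": TCP orientation; "contact_force": force on the tool from outside, world axes, zero at the start; "wrist_torque": the same for the moment, N m; "opening": opening from 0.0 (shut) to 1.0 (fully open); "grasp_force": force on a finger pad.
Only numpy, scipy, OpenCV 4.12 (cv2) and the standard library are available. Lean on these libraries where they do the work, as an engineer would, in place of code of your own. Each camera call takes 0.05 s, during which the arm holds its last target. There are 200 camera calls.

## Working session

There is one attempt and no reset: what is moved stays moved. The work goes in short steps, Python scripts to look and compute and a tool call to move; the robot and the scene stay as the last step left them, time stands still between calls to the robot, and variables do not carry over. Pictures are saved under pics/ and viewed, at most 14 in all, crops included, and the job is handed in when it is done.

Besides the shell and the picture viewer there is one more tool, called after "Request:" by a JSON object that holds its "fn" and its "kwargs". carry_out: Moves the arm, as the interface text tells. Its arguments: {"type":"object","properties":{"targets":{"type":"array","items":{"type":"object","properties":{"dp":{"type":"array","items":{"type":"number"}},"yaw":{"type":"number"}}}},"fingers":{"type":"number"},"grip_force":{"type":"number"}},"required":["targets"]}

```bash
mkdir -p pics; ls; python3 - <<'E'
from rig import r
import cv2
for n in ("scene","top"):
    cv2.imwrite(f"pics/{n}0.png",r.grab_frame(n)[:,:,::-1])
    print(n,r.get_calibration(n))
s=r.sense();print(s,r.tip_reach)
E
```

```text
pics
scene {'fx': 497.17109325472836, 'fy': 497.17109325472836, 'cx': 258.7459198280611, 'cy': 193.3114318785958, 'rvec': array([ 1.94399547,  1.24208184, -0.63187395]), 'tvec': array([-283.27733538, -242.92239804, 1952.58085936])}
top {'fx': 451.76081638695297, 'fy': 451.76081638695297, 'cx': 263.1775391259734, 'cy': 196.57786104561094, 'rvec': array([ 2.14799195, -2.16960873,  0.16023152]), 'tvec': array([  51.92233644,  588.70493811, 1655.7735868 ])}
{'clock': 0.1, 'qpos': array([-1.22440100e+00,  3.53632010e-01,  1.63404876e+00,  2.22328187e-06,
        1.15520569e+00, -2.38686303e-03]), 'qvel': array([ 0.00165804, -0.00139694, -0.00187488,  0.00031004,  0.00037154,
        0.00059184]), 'joint_efforts': array([-1.66680922e-03, -6.06353402e+01, -3.42822576e+01, -2.95712016e-04,
        3.87370397e-03,  1.79476325e-05]), 'eef_pos': array([ 213.4631583 , -586.97430886,  238.6082783 ]), 'tcp_rot': array([-3.14029885e+00, -5.12100162e-06,  3.48781291e-01]), 'contact_force': array([-0.09020563, -0.0610356 , -0.0562994 ]), 'wrist_torque': array([-0.00611328, -0.00464225, -0.03104398]), 'grasp_force': 0.0, 'opening': 1.0021729374413246} 8.0
```

View pics/top0.png

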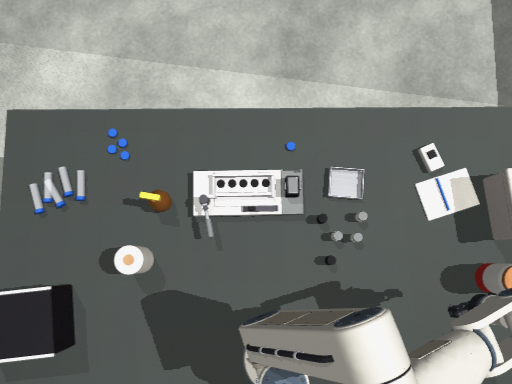

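View pics/scene0.png

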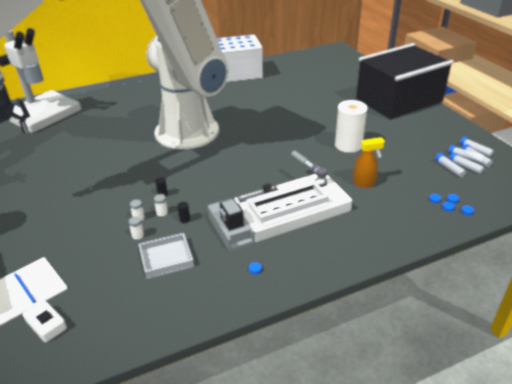

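Top view: shaker spans about (193..303, 168..216), with the wrench grip near (209,225), the lock near (248,208), the battery at (292,185) and the tray at (346,183). The white jars are at (362,216), (337,236) and (357,238). The lookalikes at (322,218) and (330,260) are black, so they aren't meant. I'll confirm in one enlarged crop and measure.

```bash
cat > h.py <<'E'
import numpy as np, cv2
from rig import r
def grab(n,save=None):
    K=r.get_calibration(n); im=r.grab_frame(n)[:,:,::-1].copy()
    if save: cv2.imwrite(f"pics/{save}.png",im)
    return im,K
def ray(K,u,v):
    R=cv2.Rodrigues(np.array(K["rvec"]))[0]; o=-R.T@np.array(K["tvec"])
    d=R.T@np.array([(u-K["cx"])/K["fx"],(v-K["cy"])/K["fy"],1]); return o,d
def onz(K,u,v,z):
    o,d=ray(K,u,v); return o+d*(z-o[2])/d[2]
def proj(K,p):
    R=cv2.Rodrigues(np.array(K["rvec"]))[0]; c=R@np.array(p,float)+np.array(K["tvec"])
    return np.array([K["fx"]*c[0]/c[2]+K["cx"],K["fy"]*c[1]/c[2]+K["cy"]])
def blobs(m,amin=20):
    n,l,st,c=cv2.connectedComponentsWithStats(m.astype(np.uint8)); return [(c[i].round(1),st[i]) for i in range(1,n) if st[i][4]>=amin]
E
python3 - <<'E'
from h import *
K=r.get_calibration("top"); im=cv2.imread("pics/top0.png")
c=im[155:275,185:385]; cv2.imwrite("pics/topc.png",cv2.resize(c,None,fx=4,fy=4,interpolation=cv2.INTER_CUBIC))
for n,u,v,z in [("jarA",362,216,60),("jarB",337,236,60),("jarC",357,238,60),("tray",346,183,28),("batt",292,185,100),("lock",248,208,75),("grip",209,225,88),("screw",204,201,88),("sl",193,170,45),("c0",220,184,50),("c4",265,183,50)]:
    print(n,onz(K,u,v,z).round())
Kw=r.get_calibration("wrist"); R=cv2.Rodrigues(Kw["rvec"])[0]
print(Kw,-R.T@Kw["tvec"],R)
E
```

```text
jarA [ 511. -318.   60.]
jarB [ 438. -223.   60.]
jarC [ 430. -296.   60.]
tray [ 640. -270.   28.]
batt [622. -58. 100.]
lock [543. 103.  75.]
grip [481. 243.  88.]
screw [568. 262.  88.]
sl [692. 309.  45.]
c0 [637. 207.  50.]
c4 [639.  39.  50.]
{'fx': 338.7035211625923, 'fy': 338.7035211625923, 'cx': 254.47841417593216, 'cy': 191.80117586496482, 'rvec': array([-2.34665845,  1.64545134,  0.26838421]), 'tvec': array([-625.08925604,  -40.04775661,  381.37030133])} [ 290.88096594 -559.77711145  373.92720778] [[ 3.40661071e-01 -9.40185835e-01 -7.94475501e-04]
 [-8.91709605e-01 -3.23364101e-01  3.16685394e-01]
 [-2.98000027e-01 -1.07173944e-01 -9.48530300e-01]]
```

View pics/topc.png

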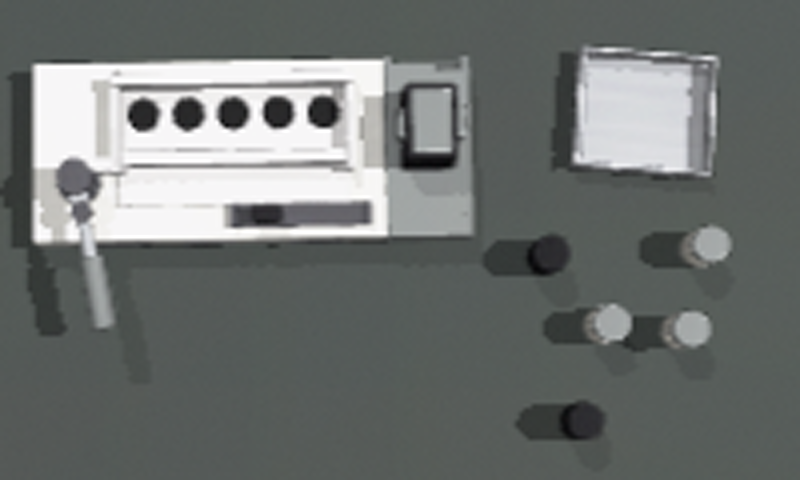

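The crop confirms exactly three white jars with grey caps. The two black ones are decoys. Next I'll move above the jars to refine with the wrist camera.

Request:
{"fn": "carry_out", "kwargs": {"targets": [{"dp": [324, -198, -20], "yaw": -70}, {"dp": [324, -198, -20], "yaw": -70}, {"dp": [324, -198, -20], "yaw": -70}, {"dp": [324, -198, -20], "yaw": -70}, {"dp": [324, -198, -20], "yaw": -70}, {"dp": [324, -198, -20], "yaw": -70}, {"dp": [324, -198, -20], "yaw": -70}, {"dp": [324, -198, -20], "yaw": -70}, {"dp": [324, -198, -20], "yaw": -70}, {"dp": [324, -198, -20], "yaw": -70}, {"dp": [324, -198, -20], "yaw": -70}]}}

```text
clock: 1.48
eef_pos: [450.0, -291.1, 259.2]
tcp_rot: [-3.141, -0.0, 1.569]
contact_force: [0.6, -0.2, -0.2]
opening: 1.002
grasp_force: 0.0
```

```bash
cat >> h.py <<'E'
def to(p,yaw=None):
    """dp/yaw for a world goal p (mm), world yaw (deg)"""
    s=r.sense(); a=s["tcp_rot"][2]; d=np.array(p)-s["eef_pos"]
    dp=[np.cos(a)*d[0]+np.sin(a)*d[1], np.sin(a)*d[0]-np.cos(a)*d[1], -d[2]]
    return np.round(dp,1), None if yaw is None else round(np.degrees(a)-yaw,1)
def st():
    s=r.sense(); print("t",round(s["clock"],2),"p",s["eef_pos"].round(1),"rot",np.degrees(s["tcp_rot"]).round(1),"F",s["contact_force"].round(1),"op",round(s["opening"],3),"g",round(s["grasp_force"],1))
E
python3 - <<'E'
from h import *
st(); im,K=grab("wrist","w1")
R=cv2.Rodrigues(K["rvec"])[0];print(-R.T@K["tvec"],R[2])
for n,p in dict(A=(511,-318,60),B=(438,-223,60),C=(430,-296,60)).items(): print(n,proj(K,p).round())
E
```

```text
t 1.48 p [ 450.  -291.1  259.2] rot [-180.    -0.    89.9] F [ 0.6 -0.2 -0.2] op 1.002 g 0.0
[ 451.03336569 -210.20383382  394.52084174] [-0.00107109 -0.31699876 -0.94842535]
A [313. 188.]
B [241.  93.]
C [234. 168.]
```

View pics/w1.png

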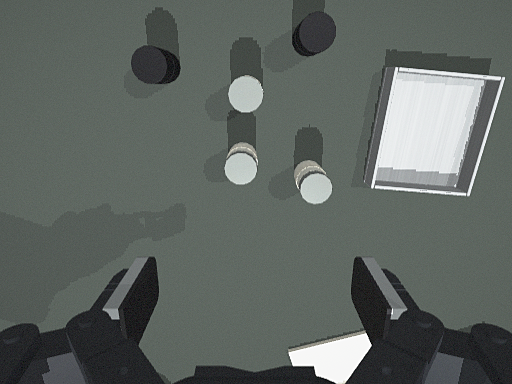

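The wrist view shows grey caps at (246,93), (241,168) and (316,188), matching the top-view predictions. The tray is at right and the black decoys are at the top.

```bash
python3 - <<'E'
from h import *
im=cv2.imread("pics/w1.png"); K=r.get_calibration("wrist")
g=cv2.cvtColor(im,cv2.COLOR_BGR2GRAY)
for u,v in [(246,93),(241,168),(316,188)]:
    print([int(g[v,u+k]) for k in range(-22,23,4)])
m=cv2.morphologyEx(((g>165)).astype(np.uint8),cv2.MORPH_OPEN,np.ones((3,3)))
for c,s in blobs(m,200):
    if s[4]<3000: print(c,s,onz(K,c[0],c[1],60).round(1), onz(K,s[0],s[1],60).round()-onz(K,s[0]+s[2],s[1]+s[3],60).round())
E
```

```text
[93, 182, 192, 191, 197, 190, 194, 195, 196, 195, 95, 105]
[94, 81, 199, 198, 198, 199, 198, 199, 199, 205, 104, 101]
[89, 193, 204, 206, 200, 199, 198, 198, 201, 196, 100, 102]
[467.6 104.2] [399  68 106 128 750] [ 655.3 -234.    60. ] [-128.  126.    0.]
[245.4  93.8] [229  77  34  35 971] [ 442.4 -223.8   60. ] [-32.  32.   0.]
[240.3 168.4] [225 153  32  31 787] [ 436.4 -296.8   60. ] [-32.  32.   0.]
[315.8 188.3] [301 174  31  30 737] [ 514.4 -318.3   60. ] [-34.  33.   0.]
[416.2 189.8] [375 185  85  10 266] [ 618.9 -320.2   60. ] [-90.  11.   0.]
[333.4 357.2] [ 289  334   82   50 2340] [ 548.3 -539.3   60. ] [-108.   79.    0.]
```

Request:
{"fn": "carry_out", "kwargs": {"targets": [{"dp": [67.3, -8.5, 120]}, {"dp": [67.3, -8.5, 140]}, {"dp": [67.3, -8.5, 140]}, {"dp": [67.3, -8.5, 180]}, {"dp": [67.3, -8.5, 205]}, {"dp": [67.3, -8.5, 219]}, {"dp": [67.3, -8.5, 219]}, {"dp": [67.3, -8.5, 219]}], "fingers": 0.3, "grip_force": 25}}

```text
schema error: expected keys dp, yaw
```

Request:
{"fn": "carry_out", "kwargs": {"targets": [{"dp": [0, 0, 0]}, {"dp": [0, 0, 0]}, {"dp": [0, 0, 0]}, {"dp": [0, 0, 0]}, {"dp": [0, 0, 0]}, {"dp": [0, 0, 0]}], "fingers": -1}}

```text
schema error: expected keys dp, yaw
```

Request:
{"fn": "carry_out", "kwargs": {"targets": [{"dp": [67.3, -8.5, 120], "yaw": 0}, {"dp": [67.3, -8.5, 140], "yaw": 0}, {"dp": [67.3, -8.5, 140], "yaw": 0}, {"dp": [67.3, -8.5, 180], "yaw": 0}, {"dp": [67.3, -8.5, 205], "yaw": 0}, {"dp": [67.3, -8.5, 219], "yaw": 0}, {"dp": [67.3, -8.5, 219], "yaw": 0}, {"dp": [67.3, -8.5, 219], "yaw": 0}], "fingers": 0.3, "grip_force": 25}}

```text
clock: 2.52
eef_pos: [442.5, -223.7, 41.1]
tcp_rot: [3.14, 0.001, 1.57]
contact_force: [0.0, -0.3, -0.2]
opening: 0.649
grasp_force: 0.0
```

Request:
{"fn": "carry_out", "kwargs": {"targets": [{"dp": [0, 0, 0], "yaw": 0}, {"dp": [0, 0, 0], "yaw": 0}, {"dp": [0, 0, 0], "yaw": 0}, {"dp": [0, 0, 0], "yaw": 0}, {"dp": [0, 0, 0], "yaw": 0}, {"dp": [0, 0, 0], "yaw": 0}], "fingers": -1}}

```text
clock: 3.28
eef_pos: [442.5, -223.6, 41.2]
tcp_rot: [3.14, 0.001, 1.571]
contact_force: [-1.3, -0.1, 7.8]
opening: 0.386
grasp_force: 25.9
```

Request:
{"fn": "carry_out", "kwargs": {"targets": [{"dp": [0, 0, -30], "yaw": 0}, {"dp": [0, 0, -80], "yaw": 0}, {"dp": [0, 0, -140], "yaw": 0}, {"dp": [40, 20, -180], "yaw": 0}, {"dp": [304, 157, -219], "yaw": 0}, {"dp": [304, 157, -219], "yaw": 0}, {"dp": [304, 157, -219], "yaw": 0}, {"dp": [304, 157, -219], "yaw": 0}, {"dp": [304, 157, -219], "yaw": 0}, {"dp": [304, 157, -219], "yaw": 0}, {"dp": [304, 157, -219], "yaw": 0}, {"dp": [304, 157, -219], "yaw": 0}]}}

```text
clock: 4.78
eef_pos: [598.3, 79.5, 259.1]
tcp_rot: [-3.141, 0.0, 1.569]
contact_force: [0.7, 0.1, -0.9]
opening: 0.389
grasp_force: 25.4
```

```bash
python3 - <<'E'
from h import *
st(); im,K=grab("wrist","w2")
g=cv2.cvtColor(im,cv2.COLOR_BGR2GRAY)
for c,s in blobs(cv2.morphologyEx((g<70).astype(np.uint8),cv2.MORPH_OPEN,np.ones((3,3))),150):
    print(c,s,onz(K,c[0],c[1],50).round(1))
E
```

```text
t 4.78 p [598.3  79.5 259.1] rot [-180.     0.    89.9] F [ 0.7  0.1 -0.9] op 0.389 g 25.4
[104.3  15.7] [  57    0  116   38 1820] [462.1 215.3  50. ]
[299.7  24.6] [283   7  34  37 999] [640.9 207.4  50. ]
[298.4  73.2] [283  57  32  34 870] [641.4 165.2  50. ]
[297.  117.9] [282 103  31  31 770] [641.6 123.   50. ]
[201.  147.5] [191 122  21  45 639] [544.1  93.4  50. ]
[295.8 159.1] [281 145  30  29 684] [641.9  81.   50. ]
[294.9 197.4] [281 185  29  26 612] [642.5  38.8  50. ]
[ 22.3 281.4] [   0  225   64  100 3226] [325.3 -65.3  50. ]
[401.5 248.3] [391 240  26  24 315] [765.6 -22.8  50. ]
[251.6 338.2] [    5   243   499   141 31255] [ 594.8 -148.3   50. ]
```

View pics/w2.png

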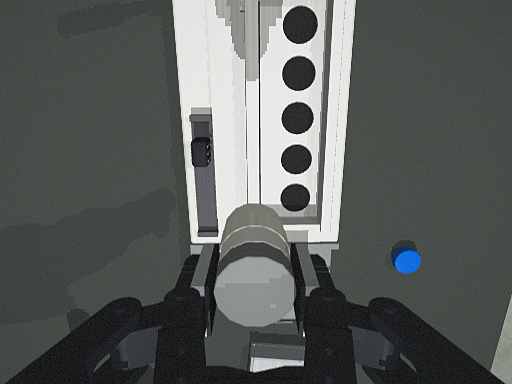

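Discs are at (300,25), (298,73), (297,118), (296,159) and (295,197). That puts them at 42 mm pitch along x≈641.5, y≈207..39, with shaker yaw ≈0.01. The jar hangs straight in the gripper. I'll place this one on the y=165 disc.

Request:
{"fn": "carry_out", "kwargs": {"targets": [{"dp": [86, 43, 80], "yaw": 0}, {"dp": [86, 43, 100], "yaw": 0}, {"dp": [86, 43, 120], "yaw": 0}, {"dp": [86, 43, 140], "yaw": 0}, {"dp": [86, 43, 152], "yaw": 0}, {"dp": [86, 43, 160], "yaw": 0}, {"dp": [86, 43, 164], "yaw": 0}, {"dp": [86, 43, 167], "yaw": 0}, {"dp": [86, 43, 167], "yaw": 0}, {"dp": [86, 43, 167], "yaw": 0}]}}

```text
clock: 6.08
eef_pos: [642.3, 166.8, 92.7]
tcp_rot: [3.141, -0.0, 1.571]
contact_force: [1.0, 0.7, -1.2]
opening: 0.391
grasp_force: 25.4
```

Request:
{"fn": "carry_out", "kwargs": {"targets": [{"dp": [-1, 0, 1], "yaw": 0}, {"dp": [-1, 0, 1.5], "yaw": 0}, {"dp": [-1, 0, 1.5], "yaw": 0}]}}

```text
clock: 6.45
eef_pos: [642.2, 165.7, 91.3]
tcp_rot: [3.141, -0.0, 1.571]
contact_force: [-2.1, 0.1, 5.1]
opening: 0.388
grasp_force: 25.8
```

Request:
{"fn": "carry_out", "kwargs": {"targets": [{"dp": [0, 0, 0], "yaw": 0}, {"dp": [0, 0, 0], "yaw": 0}, {"dp": [0, 0, 0], "yaw": 0}, {"dp": [0, 0, -20], "yaw": 0}, {"dp": [0, 0, -60], "yaw": 0}, {"dp": [0, 0, -110], "yaw": 0}, {"dp": [0, 0, -140], "yaw": 0}, {"dp": [0, 0, -140], "yaw": 0}], "fingers": 0.3}}

```text
clock: 7.45
eef_pos: [643.9, 166.2, 235.5]
tcp_rot: [3.135, -0.002, 1.571]
contact_force: [-0.7, -0.9, 0.3]
opening: 0.649
grasp_force: 0.0
```

```bash
python3 - <<'E'
from h import *
st(); 
print(to((436,-297,130)),to((436,-297,41)))
E
```

```text
t 7.45 p [643.9 166.2 235.5] rot [ 1.796e+02 -1.000e-01  9.000e+01] F [-0.7 -0.9  0.3] op 0.649 g 0.0
(array([-463.2, -207.7,  105.5]), None) (array([-463.2, -207.7,  194.5]), None)
```

Request:
{"fn": "carry_out", "kwargs": {"targets": [{"dp": [-462.7, -206, 0], "yaw": 0}, {"dp": [-462.7, -206, 0], "yaw": 0}, {"dp": [-462.7, -206, 0], "yaw": 0}, {"dp": [-462.7, -206, 0], "yaw": 0}, {"dp": [-462.7, -206, 0], "yaw": 0}, {"dp": [-462.7, -206, 0], "yaw": 0}, {"dp": [-462.7, -206, 0], "yaw": 0}, {"dp": [-462.7, -206, 0], "yaw": 0}, {"dp": [-462.7, -206, 30], "yaw": 0}, {"dp": [-462.7, -206, 90], "yaw": 0}, {"dp": [-462.7, -206, 90], "yaw": 0}]}}

```text
clock: 8.82
eef_pos: [432.7, -295.1, 137.3]
tcp_rot: [-3.134, -0.005, 1.57]
contact_force: [-0.3, 0.1, 0.2]
opening: 0.652
grasp_force: 0.0
```

```bash
python3 - <<'E'
from h import *
st(); 
im,K=grab("wrist","w3"); print(to((436,-297,41)))
g=cv2.cvtColor(im,cv2.COLOR_BGR2GRAY)
for c,s in blobs(cv2.morphologyEx((g>165).astype(np.uint8),cv2.MORPH_OPEN,np.ones((3,3))),400):
    print(c,s,onz(K,c[0],c[1],60).round(1))
E
```

```text
t 8.82 p [ 432.7 -295.1  137.3] rot [-179.6   -0.3   89.9] F [-0.3  0.1  0.2] op 0.652 g 0.0
(array([-0.9,  1.4, 98.8]), None)
[488.3 158.8] [ 445   56   67  182 7009] [ 582.2 -262.6   60. ]
[259.2 176.2] [238 165  44  26 618] [ 436.  -274.1   60. ]
[259.8 208.8] [ 235  186   50   47 1794] [ 436.5 -296.9   60. ]
[351.9 205.1] [332 190  49  39 938] [ 498.1 -294.2   60. ]
[372.7 238.1] [ 349  216   49   45 1660] [ 514.6 -318.5   60. ]
```

Request:
{"fn": "carry_out", "kwargs": {"targets": [{"dp": [0, 0.5, 30], "yaw": 0}, {"dp": [0, 0.5, 60], "yaw": 0}, {"dp": [0, 0.5, 85], "yaw": 0}, {"dp": [0, 0.5, 98], "yaw": 0}, {"dp": [0, 0.5, 100], "yaw": 0}, {"dp": [0, 0.5, 100], "yaw": 0}]}}

```text
clock: 9.62
eef_pos: [437.2, -297.4, 41.9]
tcp_rot: [3.14, 0.001, 1.571]
contact_force: [0.1, 0.6, -0.9]
opening: 0.649
grasp_force: 0.0
```

Request:
{"fn": "carry_out", "kwargs": {"targets": [{"dp": [0, 0, 0], "yaw": 0}, {"dp": [0, 0, 0], "yaw": 0}, {"dp": [0, 0, 0], "yaw": 0}, {"dp": [0, 0, 0], "yaw": 0}, {"dp": [0, 0, 0], "yaw": 0}], "fingers": -1}}

```text
clock: 10.25
eef_pos: [436.9, -297.4, 41.7]
tcp_rot: [3.141, 0.001, 1.57]
contact_force: [-0.8, 0.1, 6.6]
opening: 0.392
grasp_force: 26.0
```

```bash
python3 - <<'E'
from h import *
st(); print(to((642.5,123,200)),to((642.5,123,92)))
E
```

```text
t 10.25 p [ 436.9 -297.4   41.7] rot [179.9   0.   90. ] F [-0.8  0.1  6.6] op 0.392 g 26.0
(array([ 420.4,  205.5, -158.3]), None) (array([420.4, 205.5, -50.3]), None)
```

Request:
{"fn": "carry_out", "kwargs": {"targets": [{"dp": [0, 0, -30], "yaw": 0}, {"dp": [0, 0, -80], "yaw": 0}, {"dp": [0, 0, -140], "yaw": 0}, {"dp": [420.4, 205.5, -150], "yaw": 0}, {"dp": [420.4, 205.5, -150], "yaw": 0}, {"dp": [420.4, 205.5, -150], "yaw": 0}, {"dp": [420.4, 205.5, -150], "yaw": 0}, {"dp": [420.4, 205.5, -150], "yaw": 0}, {"dp": [420.4, 205.5, -150], "yaw": 0}, {"dp": [420.4, 205.5, -150], "yaw": 0}, {"dp": [420.4, 205.5, -150], "yaw": 0}, {"dp": [420.4, 205.5, -150], "yaw": 0}]}}

```text
clock: 11.75
eef_pos: [642.6, 125.6, 190.7]
tcp_rot: [3.141, -0.0, 1.573]
contact_force: [-0.8, -0.9, -1.3]
opening: 0.385
grasp_force: 25.6
```

Request:
{"fn": "carry_out", "kwargs": {"targets": [{"dp": [0, 0, 0], "yaw": 0}, {"dp": [0, 0, 30], "yaw": 0}, {"dp": [0, 0, 60], "yaw": 0}, {"dp": [0, 0, 80], "yaw": 0}, {"dp": [0, 0, 92], "yaw": 0}, {"dp": [0, 0, 96], "yaw": 0}, {"dp": [0, 0, 98.5], "yaw": 0}, {"dp": [0, 0, 98.5], "yaw": 0}]}}

```text
clock: 12.75
eef_pos: [642.4, 123.5, 92.8]
tcp_rot: [3.141, -0.0, 1.571]
contact_force: [0.5, -0.6, -0.7]
opening: 0.39
grasp_force: 25.6
```

Request:
{"fn": "carry_out", "kwargs": {"targets": [{"dp": [0, 0, 1], "yaw": 0}, {"dp": [0, 0, 1.2], "yaw": 0}, {"dp": [0, 0, 1.2], "yaw": 0}]}}

```text
clock: 13.12
eef_pos: [642.4, 123.5, 91.7]
tcp_rot: [3.141, -0.0, 1.571]
contact_force: [-1.8, 0.2, 5.3]
opening: 0.393
grasp_force: 25.9
```

Request:
{"fn": "carry_out", "kwargs": {"targets": [{"dp": [0, 0, 0], "yaw": 0}, {"dp": [0, 0, 0], "yaw": 0}, {"dp": [0, 0, 0], "yaw": 0}, {"dp": [0, 0, -20], "yaw": 0}, {"dp": [0, 0, -60], "yaw": 0}, {"dp": [0, 0, -110], "yaw": 0}, {"dp": [0, 0, -140], "yaw": 0}, {"dp": [0, 0, -140], "yaw": 0}], "fingers": 0.3}}

```text
clock: 14.12
eef_pos: [643.8, 123.7, 235.7]
tcp_rot: [3.135, -0.001, 1.571]
contact_force: [0.0, -0.2, -0.6]
opening: 0.649
grasp_force: 0.0
```

Request:
{"fn": "carry_out", "kwargs": {"targets": [{"dp": [-442, -128, 0], "yaw": 0}, {"dp": [-442, -128, 0], "yaw": 0}, {"dp": [-442, -128, 0], "yaw": 0}, {"dp": [-442, -128, 0], "yaw": 0}, {"dp": [-442, -128, 0], "yaw": 0}, {"dp": [-442, -128, 0], "yaw": 0}, {"dp": [-442, -128, 0], "yaw": 0}, {"dp": [-442, -128, 0], "yaw": 0}, {"dp": [-442, -128, 50], "yaw": 0}, {"dp": [-442, -128, 100], "yaw": 0}, {"dp": [-442, -128, 110], "yaw": 0}, {"dp": [-442, -128, 110], "yaw": 0}]}}

```text
clock: 15.62
eef_pos: [514.2, -318.2, 121.3]
tcp_rot: [-3.141, -0.001, 1.571]
contact_force: [-0.6, -0.1, 0.6]
opening: 0.648
grasp_force: 0.0
```

Request:
{"fn": "carry_out", "kwargs": {"targets": [{"dp": [0, 0, 30], "yaw": 0}, {"dp": [0, 0, 60], "yaw": 0}, {"dp": [0, 0, 75], "yaw": 0}, {"dp": [0, 0, 80], "yaw": 0}, {"dp": [0, 0, 80], "yaw": 0}, {"dp": [0, 0, 80], "yaw": 0}]}}

```text
clock: 16.38
eef_pos: [514.6, -319.0, 42.2]
tcp_rot: [3.14, 0.001, 1.571]
contact_force: [0.9, -0.3, 0.6]
opening: 0.65
grasp_force: 0.0
```

Request:
{"fn": "carry_out", "kwargs": {"targets": [{"dp": [0, 0, 0], "yaw": 0}, {"dp": [0, 0, 0], "yaw": 0}, {"dp": [0, 0, 0], "yaw": 0}, {"dp": [0, 0, 0], "yaw": 0}, {"dp": [0, 0, 0], "yaw": 0}], "fingers": -1}}

```text
clock: 17.0
eef_pos: [514.2, -318.8, 41.8]
tcp_rot: [3.141, 0.0, 1.571]
contact_force: [-1.7, 0.8, 6.4]
opening: 0.388
grasp_force: 25.9
```

```bash
python3 - <<'E'
from h import *
st(); print(to((642.8,81,192)))
E
```

```text
t 17.0 p [ 514.2 -318.8   41.8] rot [180.   0.  90.] F [-1.7  0.8  6.4] op 0.388 g 25.9
(array([ 399.8,  128.5, -150.2]), None)
```

Request:
{"fn": "carry_out", "kwargs": {"targets": [{"dp": [0, 0, -30], "yaw": 0}, {"dp": [0, 0, -80], "yaw": 0}, {"dp": [0, 0, -140], "yaw": 0}, {"dp": [399.8, 128.5, -150], "yaw": 0}, {"dp": [399.8, 128.5, -150], "yaw": 0}, {"dp": [399.8, 128.5, -150], "yaw": 0}, {"dp": [399.8, 128.5, -150], "yaw": 0}, {"dp": [399.8, 128.5, -150], "yaw": 0}, {"dp": [399.8, 128.5, -150], "yaw": 0}, {"dp": [399.8, 128.5, -150], "yaw": 0}, {"dp": [399.8, 128.5, -150], "yaw": 0}, {"dp": [399.8, 128.5, -150], "yaw": 0}]}}

```text
clock: 18.5
eef_pos: [642.0, 80.9, 190.7]
tcp_rot: [-3.141, 0.0, 1.571]
contact_force: [0.7, 0.8, -0.6]
opening: 0.389
grasp_force: 25.4
```

Request:
{"fn": "carry_out", "kwargs": {"targets": [{"dp": [0, 0, 0], "yaw": 0}, {"dp": [0, 0, 30], "yaw": 0}, {"dp": [0, 0, 60], "yaw": 0}, {"dp": [0, 0, 80], "yaw": 0}, {"dp": [0, 0, 92], "yaw": 0}, {"dp": [0, 0, 96], "yaw": 0}, {"dp": [0, 0, 98.5], "yaw": 0}, {"dp": [0, 0, 99.7], "yaw": 0}, {"dp": [0, 0, 99.7], "yaw": 0}]}}

```text
clock: 19.62
eef_pos: [642.8, 81.3, 91.9]
tcp_rot: [3.141, -0.0, 1.571]
contact_force: [1.0, 0.1, 0.3]
opening: 0.391
grasp_force: 25.4
```

Request:
{"fn": "carry_out", "kwargs": {"targets": [{"dp": [0, 0, 0], "yaw": 0}, {"dp": [0, 0, 0], "yaw": 0}, {"dp": [0, 0, 0], "yaw": 0}, {"dp": [0, 0, -20], "yaw": 0}, {"dp": [0, 0, -60], "yaw": 0}, {"dp": [0, 0, -110], "yaw": 0}, {"dp": [0, 0, -150], "yaw": 0}, {"dp": [0, 0, -180], "yaw": 0}, {"dp": [0, 0, -200], "yaw": 0}, {"dp": [0, 0, -200], "yaw": 0}], "fingers": 0.3}}

```text
clock: 20.88
eef_pos: [643.4, 81.3, 294.5]
tcp_rot: [3.137, -0.001, 1.571]
contact_force: [-0.2, 0.2, -0.4]
opening: 0.652
grasp_force: 0.0
```

```bash
python3 - <<'E'
from h import *
st(); print(to((540,90,300)))
E
```

```text
t 20.88 p [643.4  81.3 294.5] rot [179.7  -0.   90. ] F [-0.2  0.2 -0.4] op 0.652 g 0.0
(array([   8.7, -103.4,   -5.5]), None)
```

Request:
{"fn": "carry_out", "kwargs": {"targets": [{"dp": [69, -123, -10], "yaw": 0}, {"dp": [69, -123, -10], "yaw": 0}, {"dp": [69, -123, -10], "yaw": 0}, {"dp": [69, -123, -10], "yaw": 0}, {"dp": [69, -123, -10], "yaw": 0}]}}

```text
clock: 21.5
eef_pos: [520.6, 149.8, 301.2]
tcp_rot: [3.141, 0.0, 1.57]
contact_force: [0.4, 0.1, 0.3]
opening: 0.656
grasp_force: 0.0
```

```bash
python3 - <<'E'
from h import *
st(); im,K=grab("wrist","w4"); 
g=cv2.cvtColor(im,cv2.COLOR_BGR2GRAY)
for n,p in dict(screw=(573,262,88),grip=(481,243,88)).items(): print(n,proj(K,p).round())
im2,_=grab("top","t4"); 
E
```

```text
t 21.5 p [520.6 149.8 301.2] rot [180.   0.  90.] F [0.4 0.1 0.3] op 0.656 g 0.0
screw [309.  44.]
grip [212.  65.]
```

View pics/w4.png

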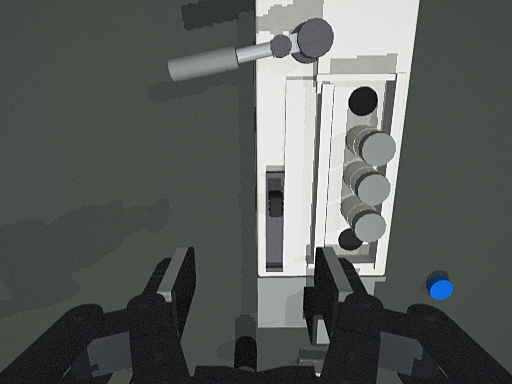

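Three jars stand upright on the discs at (378,149), (373,187) and (369,224). The wrench head is at (316,38), the pivot at (280,46), and the grip runs from (238,57) to (172,70). The lock grip is at (276,204).

```bash
python3 - <<'E'
from h import *
im=cv2.imread("pics/w4.png"); K=r.get_calibration("wrist")
P={n:onz(K,u,v,z).round(1) for n,u,v,z in [("head88",316,38,88),("head100",316,38,100),("pivot",280,46,88),("gripin",238,57,88),("gripout",172,70,88),("lockgrip",276,204,75)]}
for k,v in P.items(): print(k,v)
d=P["gripout"]-P["gripin"]; print(np.linalg.norm(d),np.degrees(np.arctan2(d[1],d[0])))
d=P["gripout"]-P["pivot"]; u=d/np.linalg.norm(d); print(np.linalg.norm(d),np.degrees(np.arctan2(d[1],d[0])))
g=cv2.cvtColor(im,cv2.COLOR_BGR2GRAY); m=np.zeros_like(g); m[45:90,160:240]=(g[45:90,160:240]>105)
c,s=max(blobs(m),key=lambda b:b[1][4]); print(c,s,onz(K,*c,88).round(1)); pts=np.argwhere(m)[:,::-1].astype(np.float32); rect=cv2.minAreaRect(pts);print(rect)
print(r.tip_reach)
E
```

```text
head88 [579.5 266.6  88. ]
head100 [577.5 265.3 100. ]
pivot [545.8 259.7  88. ]
gripin [505.8 250.1  88. ]
gripout [441.7 238.6  88. ]
lockgrip [545.7  95.   75. ]
65.12342128604733 -169.82893000174045
106.21685365326913 -168.5419620742466
[203.4  63.9] [ 168   48   72   33 1358] [472.4 244.   88. ]
((204.60232543945312, 63.79118728637695), (19.987518310546875, 73.38273620605469), 78.2317123413086)
8.0
```

Request:
{"fn": "carry_out", "kwargs": {"targets": [{"dp": [95, -46.5, 120], "yaw": -101}, {"dp": [95, -46.5, 120], "yaw": -101}, {"dp": [95, -46.5, 120], "yaw": -101}, {"dp": [95, -46.5, 120], "yaw": -101}, {"dp": [95, -46.5, 120], "yaw": -101}, {"dp": [95, -46.5, 120], "yaw": -101}, {"dp": [95, -46.5, 120], "yaw": -101}, {"dp": [95, -46.5, 120], "yaw": -101}, {"dp": [95, -46.5, 120], "yaw": -101}, {"dp": [95, -46.5, 120], "yaw": -101}, {"dp": [95, -46.5, 150], "yaw": -101}, {"dp": [95, -46.5, 150], "yaw": -101}], "fingers": -0.06}}

```text
clock: 23.1
eef_pos: [472.4, 244.2, 149.4]
tcp_rot: [-3.14, -0.004, -2.951]
contact_force: [-0.2, 0.2, 0.5]
opening: 0.469
grasp_force: 0.0
```

```bash
python3 - <<'E'
from h import *
st(); im,K=grab("wrist","w5")
print(to((474,244.5,77),191)); print(proj(K,(474,244.5,88)),proj(K,(442,238.5,88)),proj(K,(579,265,88)))
E
```

```text
t 23.1 p [472.4 244.2 149.4] rot [-179.9   -0.2 -169.1] F [-0.2  0.2  0.5] op 0.469 g 0.0
(array([-0.9, -0.3, 73.6]), np.float64(-360.1))
[255.94721339 217.24662381] [256.2491416  166.81748278] [256.22961015 353.57659573]
```

View pics/w5.png

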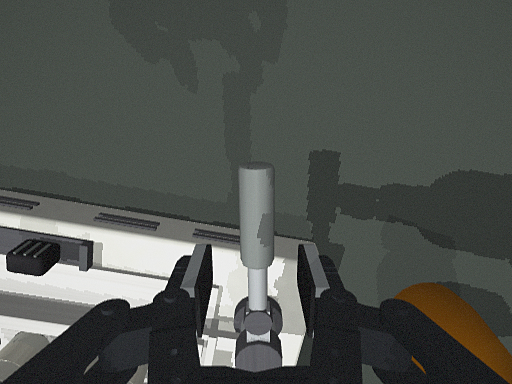

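The grip runs from (256,163) to (257,267), centred between the fingers. The amber sprayer is visible at bottom right, so I'll check clearance on the far end of the swing before going down.

```bash
python3 - <<'E'
from h import *
im=cv2.imread("pics/top0.png"); K=r.get_calibration("top"); h=cv2.cvtColor(im,cv2.COLOR_BGR2HSV)
S=cv2.imread("pics/scene0.png"); Ks=r.get_calibration("scene"); hs=cv2.cvtColor(S,cv2.COLOR_BGR2HSV)
def ms(h,box):
    for lo,hi,n in [((5,120,60),(18,255,255),"amber"),((22,150,120),(34,255,255),"yellow")]:
        m=cv2.inRange(h,lo,hi); q=np.zeros_like(m); a,b,c,d=box; q[b:d,a:c]=m[b:d,a:c]
        for c,s in blobs(q>0,15): yield n,c,s
for n,c,s in ms(h,(130,180,185,225)): print("top",n,c,s,onz(K,*c,60 if n=="amber" else 150).round())
for n,c,s in ms(hs,(330,120,400,200)): print("scene",n,c,s)
for p in [(570,420,60),(570,440,150)]: print(proj(Ks,p))
b=proj(Ks,(570,420,0));
c=[x for x in ms(hs,(330,120,400,200))]
for n,cc,s in c: print(n,onz(Ks,cc[0],cc[1],60 if n=="amber" else 150).round(), onz(Ks,cc[0],s[1]+s[3],0).round())
E
```

```text
top amber [160.6 201.3] [148 190  24  22 310] [572. 425.  60.]
top yellow [150. 196.] [140 192  21   9 119] [580. 443. 150.]
scene amber [365.  170.1] [353 151  24  37 718]
scene yellow [372.4 143.7] [362 137  23  15 257]
[360.04424772 166.6687111 ]
[368.35406779 141.86946752]
amber [594. 424.  60.] [611. 420.   0.]
yellow [585. 445. 150.] [440. 567.  -0.]
```

The sprayer at about (577,425) is too tight for a straddling gripper at the end of the swing. I'll push from the right side with closed fingers instead, so the tool trails the grip.

Request:
{"fn": "carry_out", "kwargs": {"targets": [{"dp": [-3.6, -31, 0], "yaw": 0}, {"dp": [-3.6, -31, 0], "yaw": 0}, {"dp": [-3.6, -31, 0], "yaw": 0}, {"dp": [-3.6, -31, 0], "yaw": 0}, {"dp": [-3.6, -31, 0], "yaw": 0}, {"dp": [-3.6, -31, 30], "yaw": 0}, {"dp": [-3.6, -31, 55], "yaw": 0}, {"dp": [-3.6, -31, 70], "yaw": 0}, {"dp": [-3.6, -31, 72], "yaw": 0}, {"dp": [-3.6, -31, 72], "yaw": 0}, {"dp": [-3.6, -31, 72], "yaw": 0}], "fingers": -1}}

```text
clock: 24.52
eef_pos: [483.1, 215.8, 80.2]
tcp_rot: [3.141, 0.001, -2.95]
contact_force: [0.2, 0.2, -0.6]
opening: -0.002
grasp_force: 0.0
```

```bash
cat >> h.py <<'E'
AX=np.array([579,265.])
def arc():
    s=r.sense(); a=s["tcp_rot"][2]; u=np.array([np.cos(a),np.sin(a)]); t=np.array([np.sin(a),-np.cos(a)])
    d=s["eef_pos"][:2]-AX; F=s["contact_force"][:2]
    print("rad",(d@u).round(1),"tan",(d@t).round(1),"yaw",np.degrees(a).round(2),"Frad",(F@u).round(2),"Ftan",(F@t).round(2))
    return d@u,d@t
def arcrows(x0,y0,degs):
    for D in degs:
        c,s=np.cos(np.radians(D)),np.sin(np.radians(D)); print(D,round(x0*c-y0*s-x0,1),round(x0*s+y0*c-y0,1))
E
python3 - <<'E'
from h import *
st(); x,y=arc(); arcrows(105,-31,range(4,49,4))
E
```

```text
t 24.52 p [483.1 215.8  80.2] rot [ 1.80e+02  1.00e-01 -1.69e+02] F [ 0.2  0.2 -0.6] op -0.002 g 0.0
rad 103.5 tan -30.1 yaw -169.02 Frad -0.22 Ftan 0.19
4 1.9 7.4
8 3.3 14.9
12 4.2 22.5
16 4.5 30.1
20 4.3 37.8
24 3.5 45.4
28 2.3 52.9
32 0.5 60.4
36 -1.8 67.6
40 -4.6 74.7
44 -7.9 81.6
48 -11.7 88.3
```

Request:
{"fn": "carry_out", "kwargs": {"targets": [{"dp": [1.9, 7.4, 2], "yaw": 4}, {"dp": [3.3, 14.9, 3], "yaw": 8}, {"dp": [4.2, 22.5, 3], "yaw": 12}, {"dp": [4.5, 30.1, 3], "yaw": 16}, {"dp": [4.3, 37.8, 3], "yaw": 20}, {"dp": [3.5, 45.4, 3], "yaw": 24}, {"dp": [2.3, 52.9, 3], "yaw": 28}, {"dp": [0.5, 60.4, 3], "yaw": 32}, {"dp": [-1.8, 67.6, 3], "yaw": 36}, {"dp": [-4.6, 74.7, 3], "yaw": 40}, {"dp": [-7.9, 81.6, 3], "yaw": 44}, {"dp": [-7.9, 81.6, 3], "yaw": 44}]}}

```text
clock: 26.02
eef_pos: [475.0, 297.4, 77.0]
tcp_rot: [3.141, 0.0, 2.566]
contact_force: [0.1, 0.1, -0.2]
opening: -0.001
grasp_force: 0.0
```

```bash
python3 - <<'E'
from h import *
st(); x,y=arc(); arcrows(x,y,[2,4,6,8,10,12,14,16,18,20]); grab("wrist","w6")
E
```

```text
t 26.02 p [475.  297.4  77. ] rot [180.   0. 147.] F [ 0.1  0.1 -0.2] op -0.001 g 0.0
rad 104.9 tan -29.4 yaw 147.03 Frad -0.06 Ftan 0.17
2 1.0 3.7
4 1.8 7.4
6 2.5 11.1
8 3.1 14.9
10 3.5 18.7
12 3.8 22.5
14 4.0 26.3
16 4.0 30.1
18 3.9 33.9
20 3.7 37.7
```

View pics/w6.png

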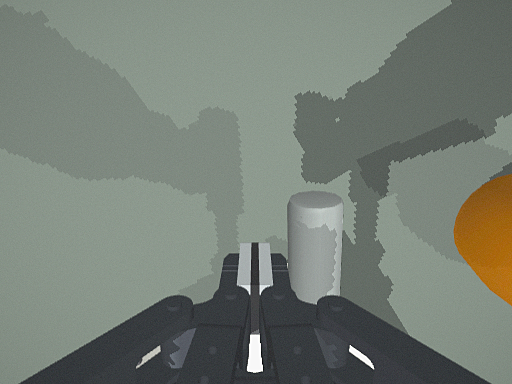

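The wrench is swinging with the closed fingers, with the grip just right of them at (315,245). I'll continue more slowly.

Request:
{"fn": "carry_out", "kwargs": {"targets": [{"dp": [1, 3.7, 0], "yaw": 2}, {"dp": [1.8, 7.4, 0], "yaw": 4}, {"dp": [2.5, 11.1, 0], "yaw": 6}, {"dp": [3.1, 14.9, 0], "yaw": 8}, {"dp": [3.5, 18.7, 0], "yaw": 10}, {"dp": [3.8, 22.5, 0], "yaw": 12}]}}

```text
clock: 26.82
eef_pos: [483.2, 317.3, 76.5]
tcp_rot: [-3.14, -0.0, 2.356]
contact_force: [-1.8, -3.4, 2.0]
opening: 0.001
grasp_force: 1.7
```

```bash
python3 - <<'E'
from h import *
st(); x,y=arc(); arcrows(x,y,[1,2,3,4,5,6])
E
```

```text
t 26.82 p [483.2 317.3  76.5] rot [-179.9   -0.   135. ] F [-1.8 -3.4  2. ] op 0.001 g 1.7
rad 104.7 tan -30.7 yaw 135.01 Frad -1.19 Ftan -3.67
1 0.5 1.8
2 1.0 3.7
3 1.5 5.5
4 1.9 7.4
5 2.3 9.2
6 2.6 11.1
```

Request:
{"fn": "carry_out", "kwargs": {"targets": [{"dp": [0.5, 1.8, 0], "yaw": 1}, {"dp": [1, 3.7, 0], "yaw": 2}, {"dp": [1.5, 5.5, 0], "yaw": 3}, {"dp": [1.9, 7.4, 0], "yaw": 4}]}}

```text
clock: 27.32
eef_pos: [487.7, 324.6, 76.4]
tcp_rot: [-3.141, 0.0, 2.285]
contact_force: [-1.1, -3.8, 1.9]
opening: -0.001
grasp_force: 1.8
```

Request:
{"fn": "carry_out", "kwargs": {"targets": [{"dp": [0.3, 0.9, 0], "yaw": 0.5}, {"dp": [0.5, 1.8, 0], "yaw": 1}, {"dp": [0.5, 1.8, 0], "yaw": 1}]}}

```text
clock: 27.7
eef_pos: [488.8, 326.2, 76.4]
tcp_rot: [3.141, 0.0, 2.269]
contact_force: [-1.3, -2.9, 3.1]
opening: -0.003
grasp_force: 1.5
```

Request:
{"fn": "carry_out", "kwargs": {"targets": [{"dp": [0.3, 0.9, 0], "yaw": 0.5}, {"dp": [0.5, 1.8, 0], "yaw": 1}, {"dp": [0.5, 1.8, 0], "yaw": 1}]}}

```text
clock: 28.08
eef_pos: [489.9, 327.8, 76.4]
tcp_rot: [3.141, 0.0, 2.251]
contact_force: [-1.0, -3.1, 2.3]
opening: -0.001
grasp_force: 1.5
```

Request:
{"fn": "carry_out", "kwargs": {"targets": [{"dp": [0.3, 0.9, 0], "yaw": 0.5}, {"dp": [0.5, 1.8, 0], "yaw": 1}, {"dp": [0.5, 1.8, 0], "yaw": 1}]}}

```text
clock: 28.45
eef_pos: [490.9, 329.4, 76.4]
tcp_rot: [3.141, -0.0, 2.234]
contact_force: [-2.1, -2.9, 3.1]
opening: 0.005
grasp_force: 1.4
```

Request:
{"fn": "carry_out", "kwargs": {"targets": [{"dp": [0.3, 0.9, 0], "yaw": 0.5}, {"dp": [0.5, 1.8, 0], "yaw": 1}, {"dp": [0.5, 1.8, 0], "yaw": 1}]}}

```text
clock: 28.82
eef_pos: [491.7, 330.4, 76.3]
tcp_rot: [-3.141, 0.0, 2.216]
contact_force: [-2.8, -4.3, 2.4]
opening: -0.002
grasp_force: 2.5
```

Request:
{"fn": "carry_out", "kwargs": {"targets": [{"dp": [0.3, 0.9, 0], "yaw": 0.5}, {"dp": [0.5, 1.8, 0], "yaw": 1}, {"dp": [0.5, 1.8, 0], "yaw": 1}]}}

```text
clock: 29.2
eef_pos: [491.6, 330.8, 75.9]
tcp_rot: [-3.137, 0.0, 2.199]
contact_force: [-6.7, -9.1, 4.6]
opening: -0.001
grasp_force: 5.0
```

Request:
{"fn": "carry_out", "kwargs": {"targets": [{"dp": [0.3, 0.9, 0], "yaw": 0.5}, {"dp": [0.3, 0.9, 0], "yaw": 0.5}]}}

```text
clock: 29.45
eef_pos: [492.0, 331.4, 75.9]
tcp_rot: [-3.137, 0.0, 2.19]
contact_force: [-6.4, -8.6, 4.3]
opening: -0.002
grasp_force: 5.3
```

Request:
{"fn": "carry_out", "kwargs": {"targets": [{"dp": [0.3, 0.9, 0], "yaw": 0.5}, {"dp": [0.3, 0.9, 0], "yaw": 0.5}]}}

```text
clock: 29.7
eef_pos: [492.6, 332.3, 75.9]
tcp_rot: [-3.137, 0.0, 2.181]
contact_force: [-6.4, -7.6, 5.7]
opening: -0.0
grasp_force: 5.1
```

Request:
{"fn": "carry_out", "kwargs": {"targets": [{"dp": [0.3, 0.9, 0], "yaw": 0.5}, {"dp": [0.3, 0.9, 0], "yaw": 0.5}]}}

```text
clock: 29.95
eef_pos: [493.3, 333.1, 75.9]
tcp_rot: [-3.137, 0.0, 2.172]
contact_force: [-5.9, -7.4, 5.3]
opening: -0.001
grasp_force: 4.9
```

Request:
{"fn": "carry_out", "kwargs": {"targets": [{"dp": [0.3, 0.9, 0], "yaw": 0.5}, {"dp": [0.3, 0.9, 0], "yaw": 0.5}]}}

```text
clock: 30.2
eef_pos: [493.9, 334.0, 75.9]
tcp_rot: [-3.138, 0.0, 2.164]
contact_force: [-5.8, -8.3, 4.7]
opening: -0.001
grasp_force: 4.7
```

Request:
{"fn": "carry_out", "kwargs": {"targets": [{"dp": [0.3, 0.9, 0], "yaw": 0.5}, {"dp": [0.3, 0.9, 0], "yaw": 0.5}]}}

```text
clock: 30.45
eef_pos: [494.7, 334.8, 76.0]
tcp_rot: [-3.138, 0.0, 2.155]
contact_force: [-5.7, -7.7, 5.5]
opening: 0.001
grasp_force: 4.4
```

Request:
{"fn": "carry_out", "kwargs": {"targets": [{"dp": [0.3, 0.9, 0], "yaw": 0.5}, {"dp": [0.5, 1.8, 0], "yaw": 1}, {"dp": [0.5, 1.8, 0], "yaw": 1}]}}

```text
clock: 30.82
eef_pos: [496.1, 336.5, 76.1]
tcp_rot: [-3.139, 0.0, 2.137]
contact_force: [-4.9, -7.0, 4.0]
opening: 0.001
grasp_force: 3.8
```

Request:
{"fn": "carry_out", "kwargs": {"targets": [{"dp": [0.3, 0.9, 0], "yaw": 0.5}, {"dp": [0.3, 0.9, 0], "yaw": 0.5}]}}

```text
clock: 31.08
eef_pos: [496.8, 337.4, 76.1]
tcp_rot: [-3.139, 0.0, 2.129]
contact_force: [-4.5, -5.6, 4.6]
opening: 0.002
grasp_force: 3.5
```

Request:
{"fn": "carry_out", "kwargs": {"targets": [{"dp": [0.3, 0.9, 0], "yaw": 0.5}, {"dp": [0.5, 1.8, 0], "yaw": 1}, {"dp": [0.5, 1.8, 0], "yaw": 1}]}}

```text
clock: 31.45
eef_pos: [498.4, 339.0, 76.2]
tcp_rot: [-3.14, 0.0, 2.111]
contact_force: [-3.5, -5.2, 4.0]
opening: -0.0
grasp_force: 3.0
```

```bash
python3 - <<'E'
from h import *
st(); arc(); im,K=grab("wrist","w7")
E
```

```text
t 31.45 p [498.4 339.   76.2] rot [-179.9    0.   121. ] F [-3.5 -5.2  4. ] op -0.0 g 3.0
rad 105.0 tan -31.0 yaw 120.96 Frad -2.65 Ftan -5.67
```

View pics/w7.png

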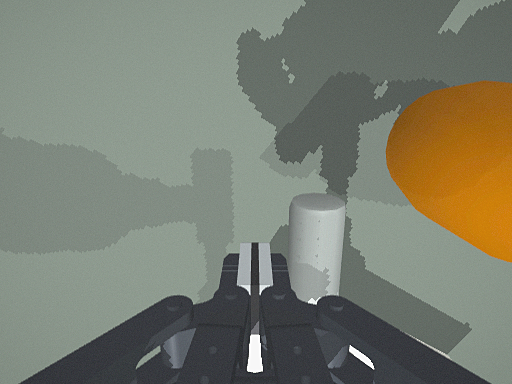

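The tangential force built to 11.3 N, then fell to about 6 N over 11 mm of further travel. That's the click, at a bend of about 0.14, well below 0.25. I'll let go now and back off to look.

Request:
{"fn": "carry_out", "kwargs": {"targets": [{"dp": [0, -6, 0], "yaw": 0}, {"dp": [0, -14, 0], "yaw": 0}, {"dp": [0, -22, 0], "yaw": 0}, {"dp": [0, -26, 0], "yaw": 0}, {"dp": [0, -26, -40], "yaw": 0}, {"dp": [0, -26, -100], "yaw": 0}, {"dp": [0, -26, -140], "yaw": 0}, {"dp": [-242, -120, -184], "yaw": 31}, {"dp": [-242, -120, -184], "yaw": 31}, {"dp": [-242, -120, -184], "yaw": 31}, {"dp": [-242, -120, -184], "yaw": 31}, {"dp": [-242, -120, -184], "yaw": 31}]}}

```text
clock: 33.0
eef_pos: [521.6, 67.5, 261.5]
tcp_rot: [3.139, 0.0, 1.567]
contact_force: [-0.0, 0.6, 0.0]
opening: -0.005
grasp_force: 0.0
```

Request:
{"fn": "carry_out", "kwargs": {"targets": [{"dp": [0, 0, 0], "yaw": 0}, {"dp": [0, 0, 0], "yaw": 0}]}}

```text
clock: 33.25
eef_pos: [520.5, 71.6, 260.1]
tcp_rot: [-3.141, -0.001, 1.571]
contact_force: [-0.3, 0.5, 0.1]
opening: -0.001
grasp_force: 0.0
```

```bash
python3 - <<'E'
from h import *
st(); im,K=grab("wrist","w8"); print(proj(K,(545,95,75)),proj(K,(545,95,49)))
g=cv2.cvtColor(im,cv2.COLOR_BGR2GRAY)
for c,s in blobs((g<60)&(np.arange(512)[None]<330),150): print(c,s,onz(K,*c,75).round(1))
E
```

```text
t 33.25 p [520.5  71.6 260.1] rot [-180.   -0.   90.] F [-0.3  0.5  0.1] op -0.001 g 0.0
[279.49813008 142.40989168] [277.72614114 137.88307885]
[254.9  41.3] [254   0   3  90 151] [521.6 183.3  75. ]
[279.7 143.2] [271 128  19  31 500] [545.2  94.2  75. ]
[212.9 335.6] [   18   201   312   183 22752] [ 472.8 -130.6   75. ]
```

View pics/w8.png

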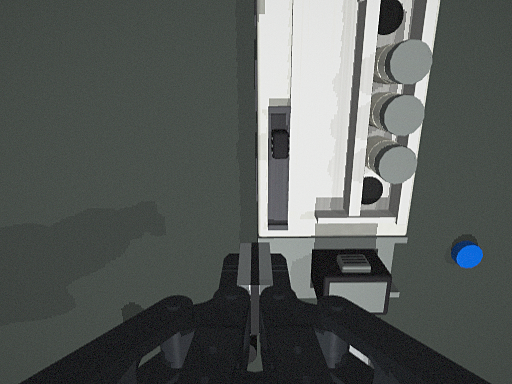

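The jaw is closed against the jars at about (355,100), the jars still stand upright at the fence, and the lock grip is at (280,143), world (545,95). Next: fingers down on its left side.

Request:
{"fn": "carry_out", "kwargs": {"targets": [{"dp": [54, 25, 50], "yaw": 0}, {"dp": [54, 25, 100], "yaw": 0}, {"dp": [54, 25, 100], "yaw": 0}, {"dp": [54, 25, 140], "yaw": 0}, {"dp": [54, 25, 170], "yaw": 0}, {"dp": [54, 25, 185], "yaw": 0}, {"dp": [54, 25, 192], "yaw": 0}, {"dp": [54, 25, 192], "yaw": 0}, {"dp": [54, 25, 192], "yaw": 0}]}}

```text
clock: 34.42
eef_pos: [546.5, 124.4, 69.5]
tcp_rot: [3.14, -0.0, 1.571]
contact_force: [-1.1, 0.8, 0.3]
opening: -0.003
grasp_force: 0.0
```

Request:
{"fn": "carry_out", "kwargs": {"targets": [{"dp": [-6, 0, 0], "yaw": 0}, {"dp": [-12, 0, 0], "yaw": 0}, {"dp": [-18, 0, 0], "yaw": 0}, {"dp": [-24, 0, 0], "yaw": 0}, {"dp": [-30, 0, 0], "yaw": 0}, {"dp": [-30, 0, 0], "yaw": 0}]}}

```text
clock: 35.17
eef_pos: [545.4, 93.7, 68.2]
tcp_rot: [-3.141, 0.0, 1.57]
contact_force: [0.5, 0.3, -0.2]
opening: 0.002
grasp_force: 0.0
```

Request:
{"fn": "carry_out", "kwargs": {"targets": [{"dp": [-4, 0, 0], "yaw": 0}, {"dp": [-8, 0, 0], "yaw": 0}, {"dp": [-12, 0, 0], "yaw": 0}, {"dp": [-16, 0, 0], "yaw": 0}]}}

```text
clock: 35.67
eef_pos: [545.6, 78.1, 68.3]
tcp_rot: [-3.141, -0.0, 1.571]
contact_force: [-0.7, 2.1, -1.1]
opening: -0.005
grasp_force: 0.8
```

Request:
{"fn": "carry_out", "kwargs": {"targets": [{"dp": [-3, 0, 0], "yaw": 0}, {"dp": [-6, 0, 0], "yaw": 0}, {"dp": [-9, 0, 0], "yaw": 0}]}}

```text
clock: 36.05
eef_pos: [545.7, 69.1, 68.4]
tcp_rot: [-3.141, -0.0, 1.571]
contact_force: [-0.9, 1.6, -1.5]
opening: -0.001
grasp_force: 0.8
```

Request:
{"fn": "carry_out", "kwargs": {"targets": [{"dp": [-2, 0, 0], "yaw": 0}, {"dp": [-4, 0, 0], "yaw": 0}]}}

```text
clock: 36.3
eef_pos: [545.7, 65.2, 68.4]
tcp_rot: [-3.142, -0.0, 1.57]
contact_force: [-0.3, 8.1, 1.1]
opening: 0.001
grasp_force: 4.1
```

Request:
{"fn": "carry_out", "kwargs": {"targets": [{"dp": [-1.5, 0, 0], "yaw": 0}, {"dp": [-1.5, 0, 0], "yaw": 0}, {"dp": [-1.5, 0, 0], "yaw": 0}]}}

```text
clock: 36.67
eef_pos: [545.7, 65.1, 68.5]
tcp_rot: [3.141, -0.002, 1.57]
contact_force: [-0.7, 10.9, -1.0]
opening: -0.002
grasp_force: 5.3
```

The lock is on its solid end stop: 10.9 N with no movement after about 54 mm of travel. Now I'll lift and look at the battery and tray.

Request:
{"fn": "carry_out", "kwargs": {"targets": [{"dp": [8, 0, 0], "yaw": 0}, {"dp": [8, 0, -30], "yaw": 0}, {"dp": [8, 0, -85], "yaw": 0}, {"dp": [8, 0, -140], "yaw": 0}, {"dp": [-213, 44, -190], "yaw": 89.5}, {"dp": [-213, 44, -190], "yaw": 89.5}, {"dp": [-213, 44, -190], "yaw": 89.5}, {"dp": [-213, 44, -190], "yaw": 89.5}, {"dp": [-213, 44, -190], "yaw": 89.5}, {"dp": [-213, 44, -190], "yaw": 89.5}, {"dp": [-213, 44, -190], "yaw": 89.5}, {"dp": [-213, 44, -190], "yaw": 89.5}], "fingers": 1}}

```text
clock: 38.17
eef_pos: [589.7, -149.4, 258.4]
tcp_rot: [3.141, 0.0, 0.064]
contact_force: [0.3, 0.1, 0.2]
opening: 1.0
grasp_force: 0.0
```

Request:
{"fn": "carry_out", "kwargs": {"targets": [{"dp": [0, 0, 0], "yaw": 10.7}, {"dp": [0, 0, 0], "yaw": 10.7}, {"dp": [0, 0, 0], "yaw": 10.7}]}}

```text
clock: 38.55
eef_pos: [589.7, -149.3, 258.4]
tcp_rot: [3.141, -0.0, -0.112]
contact_force: [-0.6, 0.0, 0.5]
opening: 0.996
grasp_force: 0.0
```

```bash
python3 - <<'E'
from h import *
st(); im,K=grab("wrist","w9"); print(proj(K,(622,-58,100)),proj(K,(640,-270,28)))
E
```

```text
t 38.55 p [ 589.7 -149.3  258.4] rot [180.   -0.   -6.4] F [-0.6  0.   0.5] op 0.996 g 0.0
[146.65484581 151.36585926] [363.68461661  97.69601735]
```

View pics/w9.png

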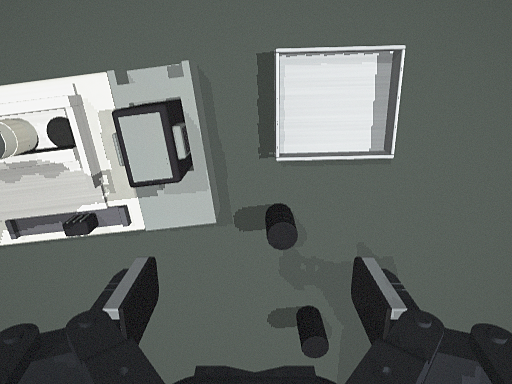

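The battery's grey label is centred at about (147,148), with its right button at (181,140). The tray's inner floor is at about (330,105), with the rim running (277,48) to (405,158). The lock grip sits at the right end of its track.

```bash
python3 - <<'E'
from h import *
im=cv2.imread("pics/w9.png"); K=r.get_calibration("wrist"); g=cv2.cvtColor(im,cv2.COLOR_BGR2GRAY)
m=((g<60)).astype(np.uint8); q=np.zeros_like(m); q[95:195,100:200]=m[95:195,100:200]
l=np.zeros_like(m); l[105:190,116:176]=(g[105:190,116:176]>100)
for z in (100,):
    for c,s in blobs(l,300): 
        p=np.argwhere(cv2.connectedComponents(l)[1]>0)
        print("label",c,s,onz(K,*c,z).round(1))
cs,_=cv2.findContours(l,cv2.RETR_EXTERNAL,cv2.CHAIN_APPROX_NONE); c=max(cs,key=cv2.contourArea)
b=cv2.boxPoints(cv2.minAreaRect(c)); P=np.array([onz(K,*p,100)[:2] for p in b]); print(P.round(1)); e=P-np.roll(P,1,0); print(np.linalg.norm(e,axis=1).round(1),np.degrees(np.arctan2(e[:,1],e[:,0])).round(1))
for t in [(112,109),(164,103),(178,183),(131,187)]: print("rim",t,onz(K,*t,100).round(1))
# tray rim outer corners
T=np.array([onz(K,*t,28)[:2] for t in [(277,50),(405,46),(394,158),(277,158)]]); print(T.round(1),T.mean(0).round(1)); e=np.roll(T,-1,0)-T; print(np.linalg.norm(e,axis=1).round(1),np.degrees(np.arctan2(e[:,1],e[:,0])).round(1))
E
```

```text
label [145.6 146.7] [ 118  112   55   71 2735] [626.2 -58.  100. ]
label [131.9 175.6] [116 134  60  56 630] [601.9 -40.1 100. ]
[[653.9 -39.8]
 [656.8 -75.7]
 [596.2 -76.2]
 [592.6 -37.8]]
[61.4 36.1 60.7 38.5] [  -1.9  -85.4 -179.6   95.4]
rim (112, 109) [661.  -36.7 100. ]
rim (164, 103) [660.9 -81.3 100. ]
rim (178, 183) [590.3 -80.  100. ]
rim (131, 187) [591.4 -36.8 100. ]
[[ 696.  -184.5]
 [ 685.1 -311.5]
 [ 571.7 -302.4]
 [ 586.4 -174.3]] [ 634.8 -243.2]
[127.4 113.8 128.9 110.1] [-94.9 175.4  83.5  -5.3]
```

Request:
{"fn": "carry_out", "kwargs": {"targets": [{"dp": [26, -94.3, 60], "yaw": -7}, {"dp": [26, -94.3, 98], "yaw": -7}, {"dp": [26, -94.3, 98], "yaw": -7}, {"dp": [26, -94.3, 98], "yaw": -7}, {"dp": [26, -94.3, 98], "yaw": -7}]}}

```text
clock: 39.22
eef_pos: [627.2, -59.6, 162.1]
tcp_rot: [3.141, -0.002, 0.006]
contact_force: [-0.2, 0.1, -0.2]
opening: 1.001
grasp_force: 0.0
```

```bash
python3 - <<'E'
from h import *
st(); print(to((626,-58.5,69),0.5)); im,K=grab("wrist","w10"); 
E
```

```text
t 39.23 p [627.2 -59.6 162.1] rot [ 1.8e+02 -1.0e-01  3.0e-01] F [-0.2  0.1 -0.2] op 1.001 g 0.0
(array([-1.2, -1.2, 93.1]), np.float64(-0.2))
```

View pics/w10.png

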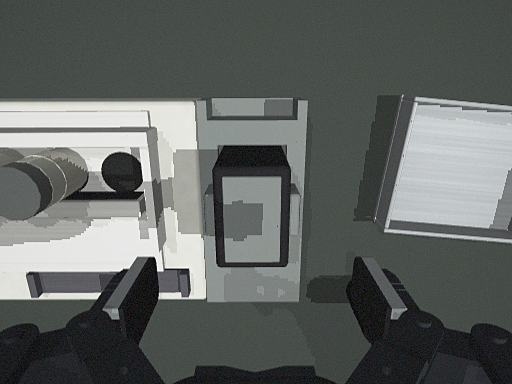

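The battery's top face spans u 214–290, v 166–267, upright and centred between the fingers. Descending.

```bash
python3 - <<'E'
from h import *
K=r.get_calibration("wrist"); print(onz(K,252,216,100).round(1)); st()
for p in [(214,166),(290,166),(290,267),(214,267)]: print(onz(K,*p,100).round(1))
E
```

```text
[627.7 -58.7 100. ]
t 39.27 p [627.3 -59.8 162.3] rot [180.   -0.2   0.3] F [-0.3  0.3  0.3] op 1.001 g 0.0
[660.  -35.8 100. ]
[660.1 -81.4 100. ]
[591.3 -84.  100. ]
[591.1 -33.5 100. ]
```

Request:
{"fn": "carry_out", "kwargs": {"targets": [{"dp": [0, -0.5, 30], "yaw": 0}, {"dp": [0, -0.5, 55], "yaw": 0}, {"dp": [0, -0.5, 75], "yaw": 0}, {"dp": [0, -0.5, 86], "yaw": 0}, {"dp": [0, -0.5, 91], "yaw": 0}, {"dp": [0, -0.5, 91], "yaw": 0}, {"dp": [0, -0.5, 91], "yaw": 0}]}}

```text
clock: 40.15
eef_pos: [627.0, -58.1, 70.1]
tcp_rot: [3.141, -0.001, 0.006]
contact_force: [0.3, -0.1, -0.2]
opening: 0.999
grasp_force: 0.0
```

Request:
{"fn": "carry_out", "kwargs": {"targets": [{"dp": [0, 0, 0], "yaw": 0}, {"dp": [0, 0, 0], "yaw": 0}, {"dp": [0, 0, 0], "yaw": 0}, {"dp": [0, 0, 0], "yaw": 0}, {"dp": [0, 0, 0], "yaw": 0}, {"dp": [0, 0, 0], "yaw": 0}], "fingers": -1, "grip_force": 45}}

```text
clock: 40.9
eef_pos: [627.2, -57.8, 70.4]
tcp_rot: [-3.141, -0.002, 0.006]
contact_force: [-0.8, 2.2, 6.3]
opening: 0.555
grasp_force: 48.6
```

Request:
{"fn": "carry_out", "kwargs": {"targets": [{"dp": [0, 0, -4], "yaw": 0}, {"dp": [0, 0, -8], "yaw": 0}, {"dp": [0, 0, -8], "yaw": 0}]}}

```text
clock: 41.28
eef_pos: [626.4, -58.1, 77.5]
tcp_rot: [3.142, 0.0, 0.006]
contact_force: [-0.5, -0.6, -3.3]
opening: 0.555
grasp_force: 47.6
```

Request:
{"fn": "carry_out", "kwargs": {"targets": [{"dp": [0, 0, -20], "yaw": 0}, {"dp": [0, 0, -45], "yaw": 0}, {"dp": [0, 0, -80], "yaw": 0}, {"dp": [0, 0, -120], "yaw": 0}, {"dp": [0, 60, -130], "yaw": 0}, {"dp": [0, 60, -130], "yaw": 0}, {"dp": [0, 60, -130], "yaw": 0}, {"dp": [0, 60, -130], "yaw": 0}]}}

```text
clock: 42.28
eef_pos: [626.5, -117.3, 207.3]
tcp_rot: [-3.141, 0.001, 0.006]
contact_force: [0.4, -0.4, -3.6]
opening: 0.554
grasp_force: 48.8
```

```bash
python3 - <<'E'
from h import *
st(); im,K=grab("wrist","w11"); print(to((635,-243,208),-5.5))
for p in [(696,-184.5,28),(685,-311.5,28),(571.7,-302.4,28),(586.4,-174.3,28)]: print(proj(K,p).round())
E
```

```text
t 42.27 p [ 626.5 -117.3  207.3] rot [-180.     0.     0.4] F [ 0.4 -0.4 -3.6] op 0.554 g 48.8
(array([  7.6, 125.9,  -0.9]), np.float64(5.9))
[330.  94.]
[469. 107.]
[437. 223.]
[311. 208.]
```

View pics/w11.png

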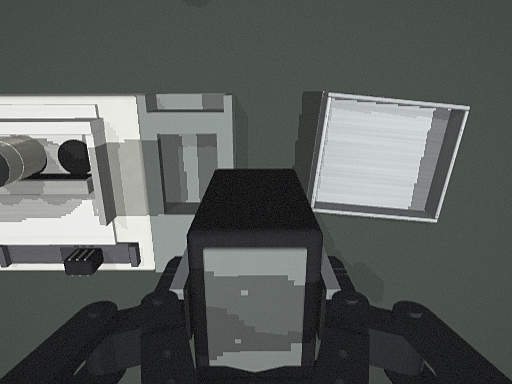

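The dock is empty, the battery hangs straight, and the tray corners at (330,94), (469,107), (437,222) and (311,208) match the measured pose.

Request:
{"fn": "carry_out", "kwargs": {"targets": [{"dp": [7.6, 126, 0], "yaw": 6}, {"dp": [7.6, 126, 0], "yaw": 6}, {"dp": [7.6, 126, 0], "yaw": 6}, {"dp": [7.6, 126, 0], "yaw": 6}, {"dp": [7.6, 126, 40], "yaw": 6}, {"dp": [7.6, 126, 80], "yaw": 6}, {"dp": [7.6, 126, 110], "yaw": 6}, {"dp": [7.6, 126, 128], "yaw": 6}, {"dp": [7.6, 126, 137], "yaw": 6}, {"dp": [7.6, 126, 141], "yaw": 6}, {"dp": [7.6, 126, 141], "yaw": 6}]}}

```text
clock: 43.7
eef_pos: [635.6, -244.1, 67.1]
tcp_rot: [3.141, -0.001, -0.099]
contact_force: [-0.3, -0.9, -3.6]
opening: 0.557
grasp_force: 49.9
```

Request:
{"fn": "carry_out", "kwargs": {"targets": [{"dp": [0, 0, 1.5], "yaw": 0}, {"dp": [0, 0, 3], "yaw": 0}, {"dp": [0, 0, 3], "yaw": 0}]}}

```text
clock: 44.08
eef_pos: [635.1, -244.1, 63.5]
tcp_rot: [3.142, -0.0, -0.099]
contact_force: [-0.7, -0.1, -3.0]
opening: 0.554
grasp_force: 49.9
```

Request:
{"fn": "carry_out", "kwargs": {"targets": [{"dp": [0, 0, 1], "yaw": 0}, {"dp": [0, 0, 1], "yaw": 0}]}}

```text
clock: 44.32
eef_pos: [635.2, -244.1, 62.5]
tcp_rot: [3.142, -0.0, -0.099]
contact_force: [0.6, 1.0, -2.5]
opening: 0.557
grasp_force: 50.1
```

Request:
{"fn": "carry_out", "kwargs": {"targets": [{"dp": [0, 0, 0.8], "yaw": 0}, {"dp": [0, 0, 0.8], "yaw": 0}]}}

```text
clock: 44.58
eef_pos: [635.3, -244.1, 62.5]
tcp_rot: [3.141, -0.0, -0.099]
contact_force: [-3.6, 1.0, 4.9]
opening: 0.559
grasp_force: 50.9
```

Landed, with the contact force at +4.9 N. Release, lift straight up, and take a final check.

Request:
{"fn": "carry_out", "kwargs": {"targets": [{"dp": [0, 0, 0], "yaw": 0}, {"dp": [0, 0, 0], "yaw": 0}, {"dp": [0, 0, 0], "yaw": 0}, {"dp": [0, 0, 0], "yaw": 0}, {"dp": [0, 0, -20], "yaw": 0}, {"dp": [0, 0, -50], "yaw": 0}, {"dp": [0, 0, -100], "yaw": 0}, {"dp": [0, 0, -160], "yaw": 0}, {"dp": [-230, 20, -200], "yaw": 0}, {"dp": [-230, 20, -200], "yaw": 0}, {"dp": [-230, 20, -200], "yaw": 0}, {"dp": [-230, 20, -200], "yaw": 0}], "fingers": 1}}

```text
clock: 46.08
eef_pos: [402.1, -241.0, 263.3]
tcp_rot: [3.141, -0.001, -0.099]
contact_force: [0.2, -0.5, 1.2]
opening: 1.001
grasp_force: 0.0
```

Request:
{"fn": "carry_out", "kwargs": {"targets": [{"dp": [-40, 120, 0], "yaw": 0}, {"dp": [-40, 120, 0], "yaw": 0}, {"dp": [-40, 120, 0], "yaw": 0}, {"dp": [-40, 120, 0], "yaw": 0}]}}

```text
clock: 46.58
eef_pos: [352.6, -356.6, 262.4]
tcp_rot: [3.141, -0.001, -0.1]
contact_force: [-0.3, 0.7, -0.1]
opening: 0.999
grasp_force: 0.0
```

```bash
python3 - <<'E'
from h import *
st(); im,K=grab("top"); s,_=grab("scene")
a=cv2.resize(im[140:270,125:395],None,fx=2.9,fy=2.3,interpolation=cv2.INTER_CUBIC)
b=cv2.resize(s[125:285,120:400],(a.shape[1],299),interpolation=cv2.INTER_CUBIC)
cv2.imwrite("pics/fin.png",np.vstack([a,b])[:600])
E
```

```text
t 46.58 p [ 352.6 -356.6  262.4] rot [180.   -0.   -5.7] F [-0.3  0.7 -0.1] op 0.999 g 0.0
```

View pics/fin.png

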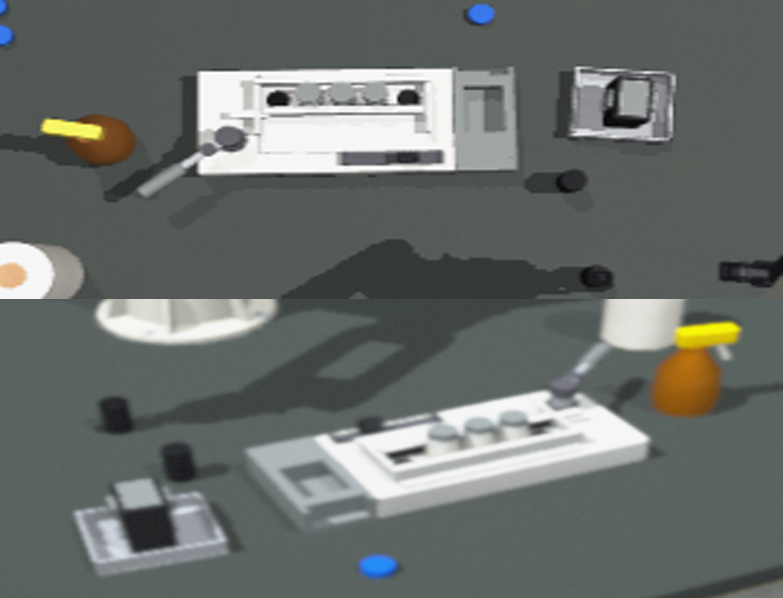

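Battery upright in the tray, jars clamped, wrench straight at its stop. The lock grip, at (405,157) in the picture, doesn't look to be at the end of its track, so I'll measure it and push again before handing in.

Request:
{"fn": "carry_out", "kwargs": {"targets": [{"dp": [125, -442, 0], "yaw": -95.7}, {"dp": [125, -442, 0], "yaw": -95.7}, {"dp": [125, -442, 0], "yaw": -95.7}, {"dp": [125, -442, 0], "yaw": -95.7}, {"dp": [125, -442, 0], "yaw": -95.7}, {"dp": [125, -442, 0], "yaw": -95.7}, {"dp": [125, -442, 0], "yaw": -95.7}, {"dp": [125, -442, 0], "yaw": -95.7}, {"dp": [125, -442, 0], "yaw": -95.7}, {"dp": [125, -442, 0], "yaw": -95.7}, {"dp": [125, -442, 0], "yaw": -95.7}, {"dp": [125, -442, 0], "yaw": -95.7}], "fingers": -1}}

```text
clock: 48.18
eef_pos: [520.4, 70.8, 261.7]
tcp_rot: [3.141, -0.0, 1.569]
contact_force: [-0.1, -1.1, 0.0]
opening: 0.001
grasp_force: 0.0
```

```bash
python3 - <<'E'
from h import *
st(); im,K=grab("wrist","w12"); g=cv2.cvtColor(im,cv2.COLOR_BGR2GRAY)
for c,s in blobs((g<60)&(np.arange(512)[None]<330),120): print(c,s,onz(K,*c,75).round(1))
for p in [(545,133,48),(545,41,75),(545,54,75),(545,28,75)]: print(p,proj(K,p).round())
u=int(proj(K,(545,80,48))[0]); print(u,[(v,int(g[v,u])) for v in range(90,250,3)])
for v in (104,107,228,232): print(v,onz(K,u,v,48).round(1))
E
```

```text
t 48.17 p [520.4  70.8 261.7] rot [180.   -0.   89.9] F [-0.1 -1.1  0. ] op 0.001 g 0.0
[278.7 190.8] [270 176  18  31 475] [545.4  45.1  75. ]
[208.8 337.9] [   19   200   311   184 21970] [ 467.2 -136.2   75. ]
(545, 133, 48) [278.  98.]
(545, 41, 75) [278. 195.]
(545, 54, 75) [278. 182.]
(545, 28, 75) [278. 207.]
277 [(90, 231), (93, 233), (96, 239), (99, 164), (102, 170), (105, 88), (108, 91), (111, 97), (114, 99), (117, 101), (120, 96), (123, 99), (126, 100), (129, 97), (132, 99), (135, 103), (138, 101), (141, 96), (144, 99), (147, 97), (150, 102), (153, 103), (156, 100), (159, 109), (162, 65), (165, 68), (168, 66), (171, 65), (174, 66), (177, 37), (180, 20), (183, 17), (186, 52), (189, 57), (192, 53), (195, 54), (198, 54), (201, 57), (204, 60), (207, 95), (210, 99), (213, 101), (216, 98), (219, 64), (222, 45), (225, 110), (228, 120), (231, 233), (234, 234), (237, 151), (240, 158), (243, 161), (246, 162), (249, 163)]
104 [543.9 127.5  48. ]
107 [544.  124.6  48. ]
228 [546.4  -8.   48. ]
232 [546.5 -13.   48. ]
```

Request:
{"fn": "carry_out", "kwargs": {"targets": [{"dp": [6, 25, 50], "yaw": 0}, {"dp": [6, 25, 100], "yaw": 0}, {"dp": [6, 25, 140], "yaw": 0}, {"dp": [6, 25, 170], "yaw": 0}, {"dp": [6, 25, 190], "yaw": 0}, {"dp": [6, 25, 195], "yaw": 0}, {"dp": [6, 25, 195], "yaw": 0}, {"dp": [6, 25, 195], "yaw": 0}]}}

```text
clock: 49.22
eef_pos: [546.3, 76.9, 67.6]
tcp_rot: [3.14, -0.0, 1.571]
contact_force: [0.2, -0.3, -0.8]
opening: -0.0
grasp_force: 0.0
```

Request:
{"fn": "carry_out", "kwargs": {"targets": [{"dp": [-4, 0, 0], "yaw": 0}, {"dp": [-8, 0, 0], "yaw": 0}, {"dp": [-10, 0, 0], "yaw": 0}, {"dp": [-11, 0, 0], "yaw": 0}, {"dp": [-11, 0, 0], "yaw": 0}]}}

```text
clock: 49.85
eef_pos: [545.6, 65.8, 66.6]
tcp_rot: [-3.142, -0.0, 1.571]
contact_force: [-0.2, -0.3, 0.0]
opening: 0.001
grasp_force: 0.0
```

Request:
{"fn": "carry_out", "kwargs": {"targets": [{"dp": [-2, 0, 0], "yaw": 0}, {"dp": [-4, 0, 0], "yaw": 0}, {"dp": [-4, 0, 0], "yaw": 0}]}}

```text
clock: 50.22
eef_pos: [545.7, 64.8, 66.7]
tcp_rot: [3.141, -0.004, 1.57]
contact_force: [-1.9, 21.6, -0.4]
opening: -0.001
grasp_force: 10.4
```

The lock is solid at the same place: 21.6 N with no travel. It is on its end stop. Backing off, then handing in.

Request:
{"fn": "carry_out", "kwargs": {"targets": [{"dp": [8, 0, 0], "yaw": 0}, {"dp": [10, 0, 0], "yaw": 0}, {"dp": [10, 0, -40], "yaw": 0}, {"dp": [10, 0, -100], "yaw": 0}, {"dp": [10, 0, -160], "yaw": 0}, {"dp": [10, -60, -200], "yaw": 0}, {"dp": [10, -60, -200], "yaw": 0}, {"dp": [10, -60, -200], "yaw": 0}]}}

```text
clock: 51.22
eef_pos: [485.7, 71.6, 266.8]
tcp_rot: [3.14, 0.0, 1.572]
contact_force: [0.7, 0.2, -0.1]
opening: -0.001
grasp_force: 0.0
```

```bash
python3 - <<'E'
from h import *
st(); print(r.sign_off())
E
```

```text
t 51.23 p [485.7  71.6 266.8] rot [179.9   0.   90. ] F [ 0.7  0.2 -0.1] op -0.001 g 0.0
the job is handed in; nothing more can be done
None
```

The job is handed in, with no verdict returned: three jars stand clamped in the carrier, the wrench clicked and was released at once, the battery stands upright in the tray, and the lock is against a solid stop on the right, which I take for its end stop because 21.6 N would not move it, though its grip looked several mm short of the track's right end in the pictures.

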